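Close the layer of soap cartons on the bathroom tray

TASK

Finish the single layer of soap cartons on the wooden tray: one carton already lies crosswise against the back rail; put two of the loose cartons lengthwise, side by side between the rails with their ends tight against it, and close the layer with the last one crosswise, snug and square against their front ends and in line with the layer. The cartons' bottom flaps are not sealed, so slide them along the tray and never lift or tip them. Leave all the other things where they are.

Things in the scene. Friction and masses are not known exactly. Their poses are not given: they have to be found in the camera images.
- tray: fixed wooden tray, 340 (x) x 600 mm (y), flat slab 12 mm thick without an edge; origin at the centre of its underside, x pointing away from the robot to the back. Three rails, 6 mm thick, 14 mm above the slab, bound a bay open to the robot: inner faces at x = +155 (back) and y = +-47.5 mm (sides, from the back to x = +42, then flaring out to x = +26)
- bay_back (a point): point on the slab at the foot of the back rail's inner face, mid-bay, axes as the tray's. From it the finished layer reaches 180 mm towards the robot: crosswise carton centred 22.5 mm from it, lengthwise pair 90 mm, last crosswise carton 157.5 mm; tray x = 132.5, 65 and -2.5
- carton_1: plain white card soap carton, 90 mm long (its x axis) x 45 mm wide (y) x 32 mm high (z), about 0.1 kg; origin at the centre of its underside; at the start it already lies crosswise (long axis along the tray's y) against the back rail between the side rails
- carton_2: plain white card soap carton, 90 mm long (its x axis) x 45 mm wide (y) x 32 mm high (z), about 0.1 kg; origin at the centre of its underside; starts loose on the tray, roughly lengthwise, in front of the bay to one side
- carton_3: plain white card soap carton, 90 mm long (its x axis) x 45 mm wide (y) x 32 mm high (z), about 0.1 kg; origin at the centre of its underside; starts loose on the tray, roughly lengthwise, in front of the bay to the other side
- carton_4: plain white card soap carton, 90 mm long (its x axis) x 45 mm wide (y) x 32 mm high (z), about 0.1 kg; origin at the centre of its underside; starts loose on the tray, roughly crosswise, far out on the left or right part; all four cartons are alike and interchangeable
- nail_brush: wooden nail brush, 95 x 42 mm, 43 mm high, long axis x; origin at the centre of its underside; a bystander
- hair_clip: yellow plastic hair clip with a spring jaw, 80 x 34 mm, about 30 mm high, long axis x; origin at the centre of its underside; a bystander
- comb: black comb, 140 x 32 mm, 6 mm high, long axis x; origin at the centre of its underside; a bystander
- cup: matte ceramic toothbrush cup, 72 mm wide, 100 mm high, open at the top; origin at the centre of its underside; a bystander
- dropper: closed glass dropper bottle, 40 mm wide, 95 mm high; origin at the centre of its underside; a bystander
- dispenser: white soap dispenser bottle, 64 mm wide, 160 mm high; origin at the centre of its underside; a bystander
There are look-alikes about, which are no part of the job. Leave any green look-alike of the carton_4 alone.

How it is judged:
At the end, for the whole second after the job is handed in: All four cartons lie flat and still in one layer on the tray: carton_1 crosswise at the back rail, two lengthwise between the rails (each within 6 mm of its place), the last crosswise in front (within 7 mm along the layer, 10 mm across), all square to the tray within 0.1 rad (x of carton_1 in the frame of tray between 0.127 and 0.138 m and y of carton_1 in the frame of tray between -0.007 and 0.007 m and angle between the x axis of carton_1 and the y axis of tray, either way round below 0.1 rad and ((x of carton_2 in the frame of tray between 0.059 and 0.071 m and y of carton_2 in the frame of tray between 0.019 and 0.031 m and angle between the x axis of carton_2 and the x axis of tray, either way round below 0.1 rad) or (x of carton_2 in the frame of tray between 0.059 and 0.071 m and y of carton_2 in the frame of tray between -0.031 and -0.019 m and angle between the x axis of carton_2 and the x axis of tray, either way round below 0.1 rad) or (x of carton_2 in the frame of tray between -0.0105 and 0.0045 m and y of carton_2 in the frame of tray between -0.01 and 0.01 m and angle between the x axis of carton_2 and the y axis of tray, either way round below 0.1 rad)) and ((x of carton_3 in the frame of tray between 0.059 and 0.071 m and y of carton_3 in the frame of tray between 0.019 and 0.031 m and angle between the x axis of carton_3 and the x axis of tray, either way round below 0.1 rad) or (x of carton_3 in the frame of tray between 0.059 and 0.071 m and y of carton_3 in the frame of tray between -0.031 and -0.019 m and angle between the x axis of carton_3 and the x axis of tray, either way round below 0.1 rad) or (x of carton_3 in the frame of tray between -0.0105 and 0.0045 m and y of carton_3 in the frame of tray between -0.01 and 0.01 m and angle between the x axis of carton_3 and the y axis of tray, either way round below 0.1 rad)) and ((x of carton_4 in the frame of tray between 0.059 and 0.071 m and y of carton_4 in the frame of tray between 0.019 and 0.031 m and angle between the x axis of carton_4 and the x axis of tray, either way round below 0.1 rad) or (x of carton_4 in the frame of tray between 0.059 and 0.071 m and y of carton_4 in the frame of tray between -0.031 and -0.019 m and angle between the x axis of carton_4 and the x axis of tray, either way round below 0.1 rad) or (x of carton_4 in the frame of tray between -0.0105 and 0.0045 m and y of carton_4 in the frame of tray between -0.01 and 0.01 m and angle between the x axis of carton_4 and the y axis of tray, either way round below 0.1 rad)) and angle between each of carton_1, carton_2, carton_3, carton_4's own z axis and vertical below 0.06 rad and z of each of carton_1, carton_2, carton_3, carton_4 in the frame of tray below 0.016 m and linear speed of each of carton_1, carton_2, carton_3, carton_4 below 0.02 m/s); the robot touches nothing.
It fails at once if a carton is lifted off the tray (more than 12 mm) or tipped (more than 0.4 rad) (z of any of carton_1, carton_2, carton_3, carton_4 in the frame of tray above 0.024 m or angle between any of carton_1, carton_2, carton_3, carton_4's own z axis and vertical above 0.4 rad).
It fails at once if a bystander is moved by more than 25 mm or tipped (distance of any of nail_brush, hair_clip, comb, cup, dropper, dispenser from where it was at the start of the episode above 0.025 m or angle between any of nail_brush, hair_clip, comb, cup, dropper, dispenser's own z axis and vertical above 0.5 rad).
It also fails if it takes over 70 s, if anything falls off the work surface, if the arm or the gripper's body presses on something with over 40 N, if the wrist force passes 120 N, or if a joint passes its speed limit or range.

ROBOT

A 6-joint arm with a two-finger parallel gripper is mounted at the origin on the work surface. World frame = base frame: x ahead of the robot, y to its left, z up, the work surface at z = 0. Lengths are in m, angles in rad, forces in N, time in s.
With the tool pointing down it reaches from about 0.35 to 0.85 m from the base axis. Payload 8.1 kg.
Tool frame: the origin (TCP) lies midway between the tips of the shut fingers; the grasp point (between the pads) lies 19 mm behind it (grip_point_offset is the distance from the TCP to the grasp point, in m); z points along the fingers, y is the line along which they close (so a half turn about z gives the same grasp; the last joint's range is limited). The gripper opens to 85 mm and grips with 20 to 120 N. Pads are 22 mm wide; open, the fingers measure 114 mm over their backs; the gripper's body (76 mm by 85 mm) begins 54 mm behind the grasp point. The pads swing forward as they close: fully open they stand 13 mm farther back than shut.
Start: joints at [1.17, 0.13, 1.488, -0, 1.523, -0.085], TCP at [0.186, 0.57, 0.207] pointing down, gripper open.
Joint ranges: [-2.96, 2.96], [-0.89, 2.26], [0.02, 2.5], [-1.34, 4.48], [0, 2.73], [-2.66, 2.66]. Speed limits (rad/s): [2.39, 2.39, 2.79, 3.14, 3.14, 3.14].

INTERFACE

Orientations are given as [roll, pitch, yaw] about the fixed x, y, z axes, in that order (R = Rz(yaw) Ry(pitch) Rx(roll)).
In Python, from rig import * gives the robot as it stands.
- The arm moves only by the tool play_rows, never from a script. Its arguments are lists of equal length, an entry for each row: "offset": the shift along the tool's x, y, z in m, a list of three; "rot": the turn, a rotation vector about the tool's x, y, z in rad, a list of three; "jaw": the closure, from -1 (fully open) to 1 (shut). A call has 1 to 20 rows; each row shifts and turns the commanded pose from where the row before left it, along the tool's axes as they then stand; what a row does not reach is not made up. A row lasts 1/8 s, in which the tool goes at most 62.5 mm and 10.7 degrees, less where a joint would pass 70% of its speed; a pose out of reach is approached as far as the arm can. A call is refused whole if a number of a shift passes 0.0625 or a number of a turn 0.188, either way. A call with a gripper value outside its range is refused whole. The fingers move at their own pace and stop on an object; "force" is the grip in N (left out, the last holds). Time passes only in rows, so rows that do not move let the fingers close. It gives the time, the measured TCP pose, the force, the opening and the grip force at its end, in the units of the state.
- get_obs(): the state, without advancing time (a new reading comes with each control period).
- grab_frame(name): name is "side" or "top"; returns a dict with "img" (400x640x3 uint8, blue, green, red), "depth" (400x640 float32, m along the optical axis (not along the pixel's ray), 0 where there is no reading), "fx", "fy", "cx", "cy" (pixels), "world_from_camera" (4x4, takes a point from camera to world coordinates). Camera axes: x right, y down, z forward; pixel columns grow to the right and rows downward; lengths in m; the calibration is good to about 2 mm. A picture is of the moment at which its call begins.
- finish_job(): hands the job in; it is judged then, once.
Trained networks look in a picture, given as the dict that the camera call returned (one of the last four; its "shot" number tells which), for a name from the list of things; names that differ only in an ending like _2 or _b are one class to them, and where a whole thing is asked for, a point or a joint stands for the part that bears it (a point fixed in the world has none). Each returns a list of dicts, best first, with "p" (0 to 1); they miss things now and then, are a little off and sometimes report something else, mostly with a low value. They report only what shows in the picture. A call takes as long as a camera call. They do not tell look-alikes from the thing itself.
- look_for(thing, picture): "position" ([x, y, z] in m, in the coordinates of the camera as it stood for that picture, good to about 4 mm: the middle of the surface that is visible of it).
- regions_of(thing, picture): "mask" (400x640 bool, what is visible of it).
The state is a dict: "clock": time; "joint_positions": joint angles; "qd": joint speeds; "effort": joint torques, N m; "tool_pos": TCP position; "eef_rot": TCP orientation; "force": force on the tool from outside, world axes, zero at the start; "moment": the same for the moment, N m; "finger_gap": finger opening in m; "finger_force": force on a finger pad.
Only numpy, scipy, OpenCV 4.12 (cv2) and the standard library are available. Lean on these libraries where they do the work, as an engineer would, in place of code of your own. Each camera call takes 0.05 s, during which the arm holds its last target. There are 200 camera calls.

## Working session

There is one attempt and no reset: what is moved stays moved. The work goes in short steps, Python scripts to look and compute and a tool call to move; the robot and the scene stay as the last step left them, time stands still between calls to the robot, and variables do not carry over. Pictures are saved under pics/ and viewed, at most 10 in all, crops included, and the job is handed in when it is done.

Besides the shell and the picture viewer there is one more tool, called after "Emit:" as a command line: name --argument value ..., lists and objects as JSON in quotes. play_rows: Moves the arm, as the interface text tells. Its arguments: {"type":"object","properties":{"offset":{"type":"array","items":{"type":"array","items":{"type":"number"}}},"rot":{"type":"array","items":{"type":"array","items":{"type":"number"}}},"jaw":{"type":"array","items":{"type":"number"}},"force":{"type":"number"}},"required":["offset","rot","jaw"]}

```bash
mkdir -p pics; cat > h.py <<'E'
from rig import *
import numpy as np, cv2
def w(f,p): return (f["world_from_camera"]@np.r_[p,1])[:3]
def cloud(f):
    v,u=np.mgrid[0:400,0:640]; d=f["depth"]
    P=np.stack([(u-f["cx"])/f["fx"]*d,(v-f["cy"])/f["fy"]*d,d],-1)
    return P@f["world_from_camera"][:3,:3].T+f["world_from_camera"][:3,3]
E
python3 - <<'E'
from h import *
print(get_obs())
for n in("top","side"):
    f=grab_frame(n); cv2.imwrite(f"pics/{n}0.png",f["img"]); C=cloud(f)
    print(n,f["world_from_camera"].round(3).tolist(),f["fx"])
    for t in("carton_2","tray","nail_brush","hair_clip","comb","cup","dropper","dispenser"):
        for r in regions_of(t,f):
            m=r["mask"]&(f["depth"]>0)
            if m.sum()<20: continue
            P=C[m]; z=np.percentile(P[:,2],90)
            Q=P[P[:,2]>z-.006] if t!="tray" else P
            b=cv2.minAreaRect((Q[:,:2]*1000).astype(np.float32))
            vv,uu=np.nonzero(m)
            print(t,round(r["p"],2),"px",int(uu.mean()),int(vv.mean()),"z",z.round(3),"rect",np.round(b[0],1),np.round(b[1],1),round(b[2],1),f["img"][m].mean(0).round())
E
```

```text
{'clock': 0.0, 'joint_positions': array([ 1.16964323e+00,  1.31164569e-01,  1.48927186e+00, -2.03049493e-06,
        1.52299108e+00, -8.54128435e-02]), 'qd': array([-0.00121371,  0.0013424 ,  0.00065227, -0.00119659, -0.00050957,
        0.00024376]), 'effort': array([-1.86152094e-03, -5.69387555e+01, -5.00555241e+01, -1.54666877e-04,
        1.44184215e-02,  3.43050226e-05]), 'tool_pos': array([0.1860686 , 0.56980123, 0.20574651]), 'eef_rot': array([-3.13976431e+00, -1.54509359e-04,  2.82585236e+00]), 'force': array([ 0.39318759, -1.2676623 , -0.06093911]), 'moment': array([-0.03900935, -0.0631879 ,  0.00304706]), 'finger_force': 0.0, 'finger_gap': 0.08529614614942213}
top [[-0.005, -0.998, 0.055, 0.452], [-1.0, 0.005, -0.006, -0.007], [0.005, -0.055, -0.998, 1.428], [0.0, 0.0, 0.0, 1.0]] 476.34358842686834
carton_2 0.98 px 408 279 z 0.034 rect [ 298.4 -263.8] [45.9 89.2] 52.6 [ 78. 116.  73.]
carton_2 0.92 px 404 214 z 0.047 rect [ 486.7 -252.3] [88.9 44.4] 85.6 [153. 157. 165.]
carton_2 0.81 px 326 145 z 0.047 rect [693.2 -25.2] [45.2 89.3] 2.7 [146. 149. 158.]
carton_2 0.74 px 30
[... 1524 characters left out ...]
.8] 2.1 [ 50.  89. 137.]
nail_brush 0.88 px 318 240 z 0.054 rect [491.7 182.2] [37.3 89.1] 9.4 [47. 62. 83.]
nail_brush 0.63 px 294 175 z 0.019 rect [ 663.3 -198.5] [ 42.8 135.6] 77.5 [41. 47. 53.]
hair_clip 0.81 px 273 234 z 0.039 rect [628.5 168.9] [33.1 38.6] 85.3 [ 14. 127. 159.]
comb 0.59 px 293 175 z 0.019 rect [ 663.4 -198.1] [ 39. 136.] 75.9 [41. 46. 52.]
cup 0.88 px 258 324 z 0.099 rect [553.5 510.2] [69.6 69.4] 52.3 [ 51.  68. 108.]
cup 0.24 px 342 169 z 0.045 rect [ 485.9 -251.5] [91.5 43.5] 86.4 [130. 139. 148.]
dropper 0.73 px 340 350 z 0.094 rect [383.  523.5] [19.  19.1] 49.9 [45. 65. 89.]
dispenser 0.86 px 352 131 z 0.137 rect [ 485.5 -510. ] [24.6 28.2] 11.9 [130. 138. 144.]
```

View pics/top0.png

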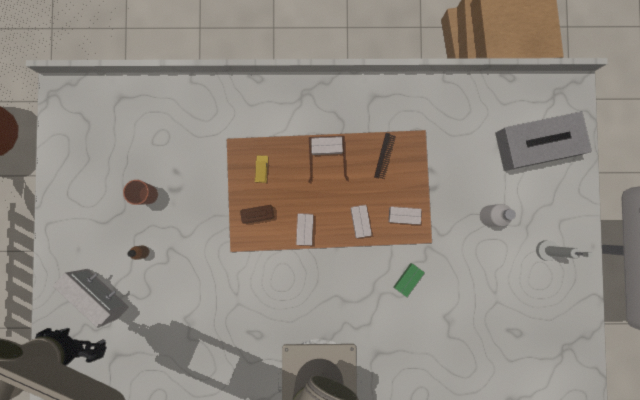

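```bash
python3 - <<'E'
from h import *
f=grab_frame("top"); C=cloud(f)
# slab corners/edges: points 6..18mm within region; rails: 22..32mm
z=C[...,2]; m=(z>.007)&(z<.018)&(C[...,0]>.35)&(C[...,0]<.78)&(abs(C[...,1]+.03)<.36)
n,l,s,_=cv2.connectedComponentsWithStats(m.astype(np.uint8)); k=1+s[1:,4].argmax()
b=cv2.minAreaRect((C[l==k][:,:2]*1000).astype(np.float32));print("slab",b)
r=(z>.020)&(z<.033)&(C[...,0]>.55)&(C[...,0]<.75)&(abs(C[...,1]+.03)<.09)
P=C[r]*1000
for lo,hi,ax in((-95,-62,1),(5,40,1),(714,735,0)):
    Q=P[(P[:,ax]>lo)&(P[:,ax]<hi)]
    if len(Q)>5:
        o=1-ax; c=np.polyfit(Q[:,o],Q[:,ax],1); print(lo,len(Q),"range",np.percentile(Q[:,o],[2,98]).round(1),"slope",c[0].round(4),"med",np.median(Q[:,ax]).round(1),np.percentile(Q[:,ax],[5,95]).round(1), "mean",Q[:,:2].mean(0).round(1))
E
```

```text
slab ((563.882080078125, -29.541107177734375), (341.76654052734375, 602.946533203125), 2.2598512172698975)
-95 98 range [594.8 723.1] slope 0.0677 med -77.0 [-83.  -68.5] mean [659.9 -77. ]
5 101 range [589.5 720.7] slope -0.0184 med 23.8 [11.9 27. ] mean [657.2  22.8]
714 52 range [-77.4  26.5] slope -0.0116 med 720.7 [715.7 724. ] mean [720.8 -28. ]
```

The top view shows the tray with carton_1 in the bay at (327,145). The loose white cartons are at (305,229), (361,221) and (405,215), and the green look-alike is off the tray at (409,280).

```bash
cat >> h.py <<'E'
T=np.array([563.,-29.3]);Y=.0394
def cartons(f=None):
    f=f or grab_frame("top"); C=cloud(f); z=C[...,2]
    m=((z>.039)&(z<.050)&(f["img"].min(-1)>105)&(C[...,0]>.38)&(C[...,0]<.75)&(abs(C[...,1]+.03)<.31)).astype(np.uint8)
    n,l,s,_=cv2.connectedComponentsWithStats(m); R=[]
    for k in range(1,n):
        if s[k,4]<60: continue
        P=C[l==k][:,:2]*1000; c,d,a=cv2.minAreaRect(P.astype(np.float32))
        a+=90*(d[1]>d[0]); a=(a+90)%180-90
        d0=np.array(c)-T; t=[d0[0]*np.cos(Y)+d0[1]*np.sin(Y),-d0[0]*np.sin(Y)+d0[1]*np.cos(Y)]
        print("carton world",np.round(c,1),"size",np.round(d,1),"deg",round(a,1),"| tray",np.round(t,1),"deg",round(a-np.degrees(Y),1))
def tw(x,y): return T+[x*np.cos(Y)-y*np.sin(Y),x*np.sin(Y)+y*np.cos(Y)]
def go(x,y,z,yawdeg):
    """world mm; rotate first, then shift in the new tool frame"""
    o=get_obs(); p=o["tool_pos"]*1000; yaw=o["eef_rot"][2]
    d=(np.radians(yawdeg)-yaw+np.pi)%(2*np.pi)-np.pi; q=np.radians(yawdeg)
    dx,dy,dz=np.array([x,y,z])-p
    print("at",p.round(1),np.degrees(o["eef_rot"]).round(1),"| turn tool z",(-d).round(4),"| shift",np.round([dx*np.cos(q)+dy*np.sin(q),dx*np.sin(q)-dy*np.cos(q),-dz],1),"force",o["force"].round(1),"gap",round(o["finger_gap"],3))
E
python3 - <<'E'
from h import *
f=grab_frame("top");cartons(f); C=cloud(f)*1000
z=C[...,2];r=(z>20)&(z<33)&(C[...,0]>610)&(C[...,0]<712)&(abs(C[...,1]+27)<70)
P=C[r]
for s in(1,-1):
    Q=P[(P[:,1]+27)*s>45-5]; c=np.polyfit(Q[:,0],Q[:,1],1);print(len(Q),c[0],np.polyval(c,660))
go(448,40,100,180-3)
E
```

```text
carton world [693.6 -25.8] size [45.4 88.2] deg -87.9 | tray [130.7  -1.7] deg -90.2
carton world [ 470.4 -123.5] size [88.8 44.7] deg 9.1 | tray [-96.2 -90.5] deg 6.8
carton world [ 486.9 -252.5] size [89.  44.5] deg 85.7 | tray [ -84.8 -220. ] deg 83.5
carton world [448.   40.7] size [44.5 88.4] deg -2.8 | tray [-112.1   74.5] deg -5.0
67 0.03879769575750462 23.458252875024492
69 0.044468992311561414 -77.40128954963065
at [186.3 570.3 206.8] [-180.    -0.   161.9] | turn tool z -0.2635 | shift [-289.1 -515.9  106.8] force [-0.6  0.   0.2] gap 0.085
```

Emit:
play_rows --offset '[[0,0,0],[0,0,0],[-0.0187,-0.0369,0.0076],[-0.0187,-0.0369,0.0076],[-0.0187,-0.0369,0.0076],[-0.0187,-0.0369,0.0076],[-0.0187,-0.0369,0.0076],[-0.0187,-0.0369,0.0076],[-0.0187,-0.0369,0.0076],[-0.0187,-0.0369,0.0076],[-0.0187,-0.0369,0.0076],[-0.0187,-0.0369,0.0076],[-0.0187,-0.0369,0.0076],[-0.0187,-0.0369,0.0076],[-0.0187,-0.0369,0.0076],[-0.0187,-0.0369,0.0076],[0,0,0],[0,0,0]]' --rot '[[0,0,-0.1335],[0,0,-0.1335],[0,0,0],[0,0,0],[0,0,0],[0,0,0],[0,0,0],[0,0,0],[0,0,0],[0,0,0],[0,0,0],[0,0,0],[0,0,0],[0,0,0],[0,0,0],[0,0,0],[0,0,0],[0,0,0]]' --jaw '[-1,-1,-1,-1,-1,-1,-1,-1,-1,-1,-1,-1,-1,-1,-1,-1,-1,-1]' --force 20

```text
clock: 3.25
tool_pos: [0.4225, 0.0417, 0.1005]
eef_rot: [3.141, -0.0, 3.092]
force: [-0.1, -0.2, -0.5]
finger_gap: 0.0851
finger_force: 0.0
```

```bash
sed -i 's/^T=.*/T=np.array([562.,-30.7]);Y=.0394/' h.py; python3 -c "
from h import *
go(423,41.9,20,177.2)"
```

```text
at [422.5  41.7 100.5] [180.   -0.  177.2] | turn tool z -0.0008 | shift [-0.5  0.2 80.5] force [-0.1 -0.2 -0.5] gap 0.085
```

Emit:
play_rows --offset '[[0,0,0.03],[0,0,0.03],[0,0,0.0245],[0,0,0],[0,0,0],[0,0,0],[0,0,0],[0,0,0],[0,0,0]]' --rot '[[0,0,0],[0,0,0],[0,0,0],[0,0,0],[0,0,0],[0,0,0],[0,0,0],[0,0,0],[0,0,0]]' --jaw '[-1,-1,-1,-1,0.2,0.2,0.2,0.2,0.2]'

```text
clock: 4.38
tool_pos: [0.4253, 0.0414, 0.0186]
eef_rot: [3.142, 0.005, 3.093]
force: [-1.4, 0.6, 11.0]
finger_gap: 0.0345
finger_force: 6.1
```

```bash
python3 -c "
from h import *
cartons()
a=tw(0,24.5); go(*a,16,182.26)
a=tw(8,24.5); go(*a,16,182.26)"
```

```text
carton world [694.  -25.3] size [45.8 89.1] deg -86.8 | tray [132.1   0.2] deg -89.1
carton world [ 470.6 -123.4] size [89.3 44.3] deg 9.2 | tray [-94.9 -89. ] deg 7.0
carton world [ 486.9 -253.2] size [90.  44.7] deg 85.9 | tray [ -83.8 -219.4] deg 83.6
carton world [484.3  38.6] size [40.8 14.7] deg 89.8 | tray [-74.9  72.3] deg 87.6
at [425.3  41.4  18.6] [180.    0.3 177.2] | turn tool z -0.0884 | shift [-133.7  -53.     2.6] force [-1.7 -0.3 12.5] gap 0.034
at [425.3  41.4  18.6] [180.    0.3 177.2] | turn tool z -0.0884 | shift [-141.7  -53.     2.6] force [-1.7 -0.3 12.5] gap 0.034
```

```bash
python3 -c "
from h import *
f=grab_frame('side'); cv2.imwrite('pics/s1.png',cv2.resize(f['img'][150:290,250:450],None,fx=4,fy=4))"
```

```text
(no output)
```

View pics/s1.png

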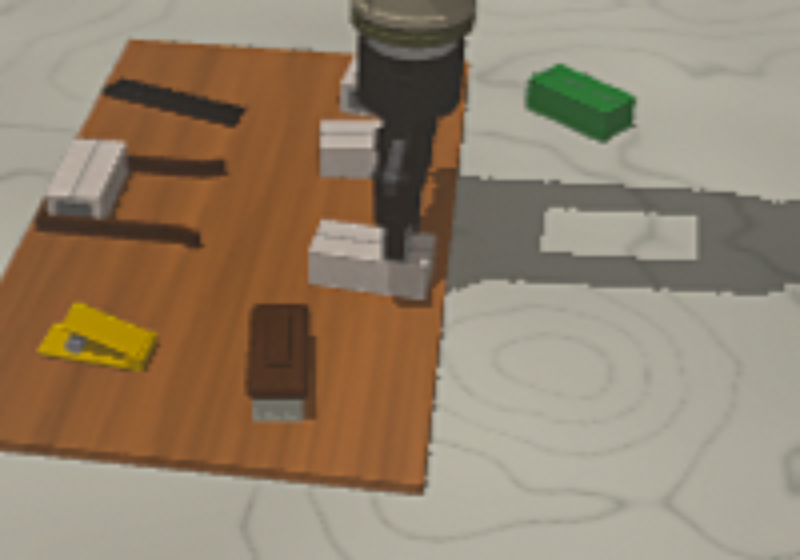

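```bash
python3 -c "
from h import *
f=grab_frame('side'); C=cloud(f)*1000
for v in range(192,226,2): print(v,[ (C[v,u].round(0).astype(int).tolist(), int(f['img'][v,u].mean())) for u in (345,349,352)])"
```

```text
192 [([435, 101, 146], 42), ([424, 99, 146], 69), ([419, 68, 128], 42)]
194 [([434, 107, 143], 50), ([423, 105, 144], 72), ([416, 91, 136], 48)]
196 [([434, 106, 136], 44), ([423, 107, 139], 45), ([418, 68, 115], 43)]
198 [([434, 102, 128], 41), ([422, 106, 131], 46), ([418, 70, 110], 43)]
200 [([434, 99, 119], 41), ([423, 101, 122], 44), ([417, 70, 103], 44)]
202 [([434, 99, 112], 42), ([423, 97, 112], 43), ([416, 83, 105], 44)]
204 [([435, 87, 98], 41), ([423, 89, 101], 45), ([416, 77, 94], 43)]
206 [([435, 86, 91], 60), ([423, 89, 94], 44), ([417, 66, 80], 60)]
208 [([437, 67, 71], 143), ([425, 69, 74], 42), ([417, 65, 72], 76)]
210 [([437, 65, 62], 117), ([424, 71, 68], 43), ([416, 65, 65], 93)]
212 [([437, 63, 54], 128), ([424, 71, 61], 43), ([416, 62, 56], 78)]
214 [([437, 63, 47], 129), ([424, 71, 54], 42), ([416, 58, 46], 100)]
216 [([437, 60, 38], 131), ([425, 61, 40], 115), ([415, 66, 44], 118)]
218 [([436, 61, 31], 130), ([424, 62, 34], 111), ([332, 988, 685], 110)]
220 [([436, 60, 23], 127), ([424, 65, 28], 112), ([415, 65, 30], 109)]
222 [([435, 65, 19], 128), ([423, 66, 22], 111), ([415, 61, 19], 110)]
224 [([435, 65, 12], 92), ([423, 64, 13], 66), ([414, 67, 16], 96)]
```

```bash
python3 -c "
from h import *
f=grab_frame('side'); c=f['img'][190:235,320:375]; cv2.imwrite('pics/s2.png',cv2.resize(c,None,fx=13,fy=13,interpolation=cv2.INTER_NEAREST))"
```

```text
(no output)
```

View pics/s2.png

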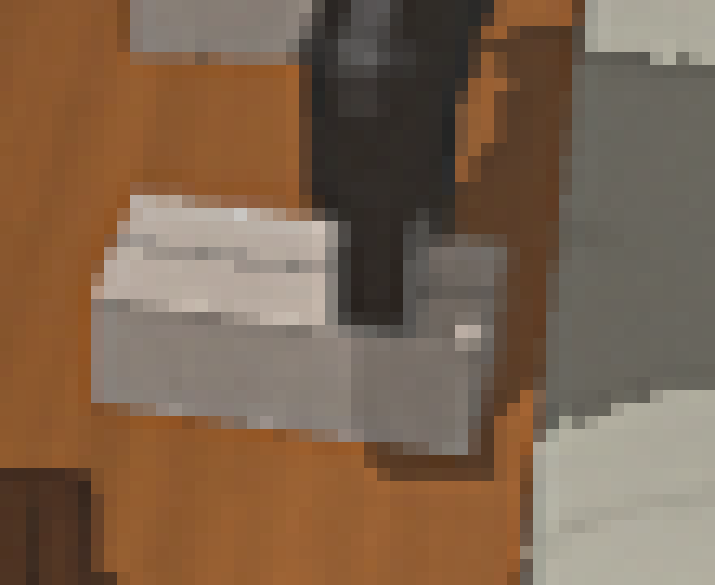

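The zoom shows the near fingertip ending on the carton's top edge (px 375,325 in the crop) instead of beside it, so this isn't a grasp. I'll back off, open, and measure where the tips really are.

Emit:
play_rows --offset '[[0,0,-0.02],[0,0,-0.02],[0,0,0],[0,0,0],[0,0,0]]' --rot '[[0,0,0],[0,0,0],[0,0,0],[0,0,0],[0,0,0]]' --jaw '[0.2,0.2,0.2,0.2,0.2]'

```text
clock: 5.2
tool_pos: [0.4219, 0.0416, 0.0549]
eef_rot: [-3.142, -0.002, 3.093]
force: [0.2, -0.3, -0.7]
finger_gap: 0.0345
finger_force: 0.0
```

```bash
python3 -c "
from h import *
f=grab_frame('side'); c=f['img'][170:235,310:385]; cv2.imwrite('pics/s3.png',cv2.resize(c,None,fx=9,fy=9,interpolation=cv2.INTER_NEAREST))
go(423,42,16,177)
cartons()
# projected TCP pixel
o=get_obs(); M=np.linalg.inv(f['world_from_camera'])
for d in ([0,0,0],[0,.017,0],[0,.025,0],[0,.025,.02]):
    p=M@np.r_[o['tool_pos']+d,1]; print((p[0]/p[2]*f['fx']+f['cx']-310)*9,(p[1]/p[2]*f['fy']+f['cy']-170)*9)
"
```

```text
at [421.9  41.6  55. ] [-1.800e+02 -1.000e-01  1.772e+02] | turn tool z 0.0035 | shift [-1.1  0.5 39. ] force [ 0.6 -0.7  0.6] gap 0.034
carton world [694.  -25.1] size [45.6 89.5] deg -87.0 | tray [132.1   0.4] deg -89.3
carton world [ 470.6 -123.9] size [89.3 44.9] deg 9.8 | tray [-95.  -89.5] deg 7.5
carton world [ 486.8 -252.5] size [89.3 44.6] deg 86.0 | tray [ -83.9 -218.6] deg 83.8
carton world [484.4  38.5] size [40.7 14.7] deg 89.7 | tray [-74.9  72.2] deg 87.4
368.0076098967038 344.8250420126583
361.7242714618414 372.8786903237567
358.71265724108025 386.324849093301
361.14391785097905 335.4512114754639
```

View pics/s3.png

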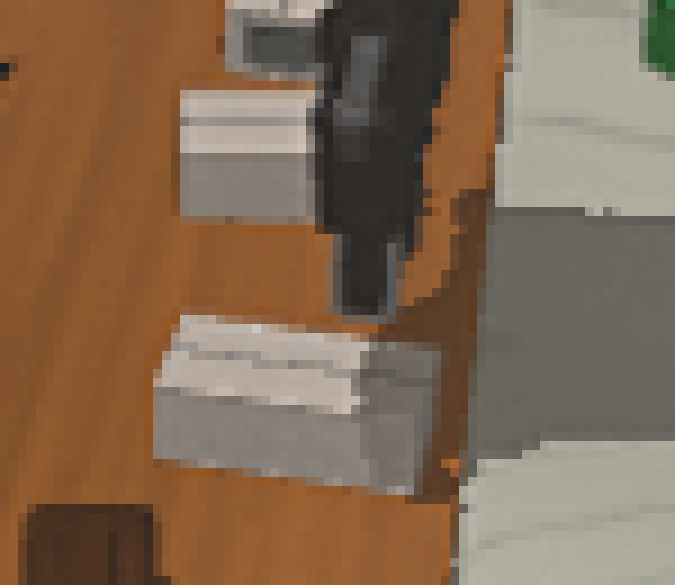

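Emit:
play_rows --offset '[[0,0,0],[0,0,0],[0,0,0],[0,0,0.02],[0,0,0.015],[0,0,0.01],[0,0,0]]' --rot '[[0,0,0],[0,0,0],[0,0,0],[0,0,0],[0,0,0],[0,0,0],[0,0,0]]' --jaw '[-0.35,-0.35,-0.35,-0.35,-0.35,-0.35,-0.35]'

```text
clock: 6.18
tool_pos: [0.4217, 0.0416, 0.01]
eef_rot: [-3.142, -0.002, 3.093]
force: [0.7, -0.2, 0.2]
finger_gap: 0.0576
finger_force: 0.0
```

```bash
python3 -c "
from h import *
f=grab_frame('side'); c=f['img'][170:235,310:385]; cv2.imwrite('pics/s4.png',cv2.resize(c,None,fx=9,fy=9,interpolation=cv2.INTER_NEAREST))
go(423,42,16,177)
"
```

```text
at [422.3  41.6  10.7] [-180.    -0.   177.2] | turn tool z 0.0036 | shift [-0.6  0.5 -5.3] force [ 0.1 -0.2  0.2] gap 0.058
```

View pics/s4.png

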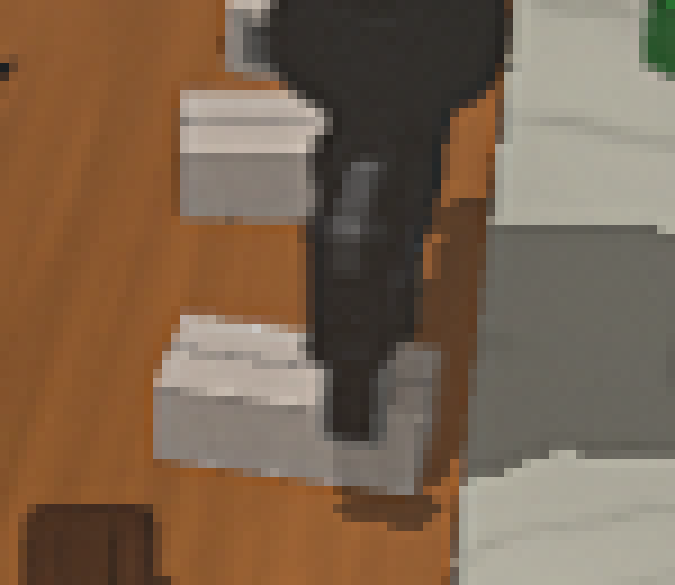

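The near finger now stands beside the carton face, with its tip at (352,440) about 20 mm above the slab. The tips sit about 23 mm behind the reported TCP, so I go 10 mm lower and close.

Emit:
play_rows --offset '[[0,0,0.005],[0,0,0.005],[0,0,0],[0,0,0],[0,0,0],[0,0,0]]' --rot '[[0,0,0],[0,0,0],[0,0,0],[0,0,0],[0,0,0],[0,0,0]]' --jaw '[-0.35,-0.35,0.3,0.3,0.3,0.3]'

```text
clock: 6.98
tool_pos: [0.4226, 0.0416, 0.0009]
eef_rot: [3.142, 0.0, 3.093]
force: [-0.1, -0.1, -1.3]
finger_gap: 0.0443
finger_force: 21.0
```

```bash
python3 -c "
from h import *
a=tw(0,24.5); go(*a,0,182.26)
a=tw(8,24.5); go(*a,0,182.26)"
```

```text
at [422.6  41.6   0.9] [180.    0.  177.2] | turn tool z -0.0883 | shift [-136.4  -53.2    0.9] force [-0.1 -0.1 -1.3] gap 0.044
at [422.6  41.6   0.9] [180.    0.  177.2] | turn tool z -0.0883 | shift [-144.4  -53.2    0.9] force [-0.1 -0.1 -1.3] gap 0.044
```

Emit:
play_rows --offset '[[0,0,0],[-0.015,-0.0136,0],[-0.015,-0.0136,0],[-0.015,-0.0136,0],[-0.015,-0.0134,0],[-0.019,0,0],[-0.019,0,0],[-0.019,0,0],[-0.019,0,0],[0,0,0]]' --rot '[[0,0,-0.0883],[0,0,0],[0,0,0],[0,0,0],[0,0,0],[0,0,0],[0,0,0],[0,0,0],[0,0,0],[0,0,0]]' --jaw '[0.3,0.3,0.3,0.3,0.3,0.3,0.3,0.3,0.3,0.3]'

```text
clock: 8.22
tool_pos: [0.5616, -0.0072, 0.001]
eef_rot: [-3.142, 0.001, -3.102]
force: [-0.9, 0.4, -1.4]
finger_gap: 0.0441
finger_force: 21.0
```

```bash
python3 -c "
from h import *
f=grab_frame('top'); cv2.imwrite('pics/t5.png',cv2.resize(f['img'][120:270,220:440],None,fx=3.6,fy=3.6))
cartons(f)
a=tw(38,23.5); go(*a,6,182.26)"
```

```text
carton world [693.7 -25.1] size [44.8 89.6] deg -87.0 | tray [131.8   0.4] deg -89.2
carton world [ 469.9 -123.7] size [88.2 43.2] deg 7.8 | tray [-95.7 -89.3] deg 5.5
carton world [ 486.8 -253.4] size [90.3 44.6] deg 86.1 | tray [ -83.9 -219.6] deg 83.8
at [560.6  -7.2   0.7] [ 180.    -0.  -177.7] | turn tool z 0.0002 | shift [-38.5  -0.1  -5.3] force [-0.6 -0.4 -1.5] gap 0.044
```

View pics/t5.png

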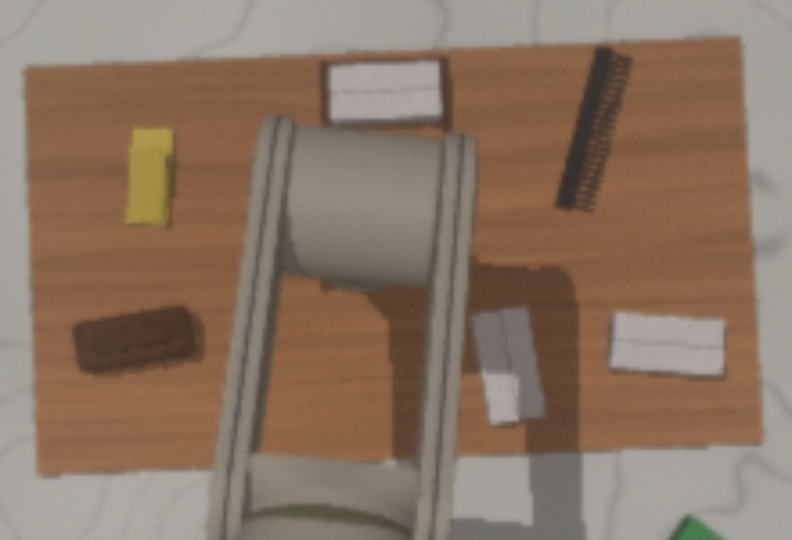

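Emit:
play_rows --offset '[[0,0,0],[0,0,0],[0,0,-0.007],[0,0,0],[0,0,0],[0,0,0],[-0.01,0,0],[-0.01,0,0],[-0.01,0,0],[-0.006,0,0],[0,0,0]]' --rot '[[0,0,0],[0,0,0],[0,0,0],[0,0,0],[0,0,0],[0,0,0],[0,0,0],[0,0,0],[0,0,0],[0,0,0],[0,0,0]]' --jaw '[-0.15,-0.15,-0.15,0.3,0.3,0.3,0.3,0.3,0.3,0.3,0.3]'

```text
clock: 9.65
tool_pos: [0.5979, -0.0059, 0.0091]
eef_rot: [-3.141, 0.002, -3.102]
force: [0.0, -0.7, 5.8]
finger_gap: 0.0446
finger_force: 21.3
```

```bash
python3 -c "
from h import *
f=grab_frame('side'); C=cloud(f); 
for r in regions_of('carton_2',f):
    P=C[r['mask']&(f['depth']>0)]; P=P[P[:,2]>.04]
    print(r['p'],np.percentile(P*1000,[2,50,98],axis=0).round().tolist())
a=tw(40,23.5); go(*a,8,182.26)"
```

```text
0.87 [[578.0, -25.0, 41.0], [636.0, -0.0, 44.0], [665.0, 20.0, 47.0]]
0.84 [[464.0, -298.0, 40.0], [486.0, -248.0, 44.0], [508.0, -207.0, 47.0]]
0.74 [[428.0, -151.0, 41.0], [469.0, -121.0, 44.0], [513.0, -96.0, 47.0]]
0.61 [[670.0, -67.0, 41.0], [692.0, -18.0, 44.0], [715.0, 20.0, 47.0]]Traceback (most recent call last):
  File "<string>", line 6, in <module>
    print(r['p'],np.percentile(P*1000,[2,50,98],axis=0).round().tolist())
                 ~~~~~~~~~~~~~^^^^^^^^^^^^^^^^^^^^^^^^^
    return _quantile_unchecked(
        a, q, axis, out, overwrite_input, method, keepdims, weights)
    return _ureduce(a,
                    func=_quantile_ureduce_func,
    ...<5 lines>...
                    overwrite_input=overwrite_input,
                    method=method)
    r = func(a, **kwargs)
    result = _quantile(arr,
                       quantiles=q,
    ...<2 lines>...
                       out=out,
                       weights=wgt)
    slices_having_nans = np.isnan(arr[-1, ...])
                                  ~~~^^^^^^^^^
IndexError: index -1 is out of bounds for axis 0 with size 0
```

Emit:
play_rows --offset '[[-0.003,0,0],[-0.003,0,0],[0,0,0]]' --rot '[[0,0,0],[0,0,0],[0,0,0]]' --jaw '[0.3,0.3,0.3]'

```text
clock: 10.12
tool_pos: [0.6022, -0.0057, 0.0091]
eef_rot: [-3.141, -0.001, -3.102]
force: [-8.9, -1.2, 13.4]
finger_gap: 0.0446
finger_force: 22.1
```

Emit:
play_rows --offset '[[0,0,0],[0,0,0],[0,0,-0.02],[0,0,-0.03],[0,0,-0.03],[0,0,0],[0.029,-0.0158,0],[0.029,-0.0158,0],[0.029,-0.0158,0],[0.029,-0.0158,0],[0.029,-0.0158,0],[0.029,-0.0159,0],[0,0,0],[0,0,0]]' --rot '[[0,0,0],[0,0,0],[0,0,0],[0,0,0],[0,0,0],[0,0,-0.1229],[0,0,0],[0,0,0],[0,0,0],[0,0,0],[0,0,0],[0,0,0],[0,0,0],[0,0,0]]' --jaw '[-0.3,-0.3,-0.35,-0.35,-0.35,-0.35,-0.35,-0.35,-0.35,-0.35,-0.35,-0.35,-0.35,-0.35]'

```text
clock: 11.88
tool_pos: [0.4472, -0.1274, 0.0891]
eef_rot: [-3.141, 0.002, -2.98]
force: [0.6, -0.1, -1.3]
finger_gap: 0.0578
finger_force: 0.0
```

```bash
python3 -c "
from h import *
cartons()
go(445.7,-127.5,0,189.3)"
```

```text
carton world [649.6 -26.4] size [ 88.  136.4] deg -0.2 | tray [87.7  0.9] deg -2.5
carton world [ 497.6 -253.1] size [90.4 26.3] deg 82.1 | tray [ -73.1 -219.7] deg 79.9
at [ 447.2 -127.2   88.8] [-1.800e+02  1.000e-01 -1.707e+02] | turn tool z 0.0002 | shift [ 1.6 -0.1 88.8] force [ 1.  -0.3 -0.6] gap 0.058
```

Emit:
play_rows --offset '[[0,0,0.03],[0,0,0.03],[0,0,0.018],[0,0,0.01],[0,0,0],[0,0,0],[0,0,0],[0,0,0]]' --rot '[[0,0,0],[0,0,0],[0,0,0],[0,0,0],[0,0,0],[0,0,0],[0,0,0],[0,0,0]]' --jaw '[-0.35,-0.35,-0.35,-0.35,0.3,0.3,0.3,0.3]'

```text
clock: 12.92
tool_pos: [0.4466, -0.1275, 0.0004]
eef_rot: [-3.141, 0.001, -2.979]
force: [0.0, 0.2, -1.7]
finger_gap: 0.0442
finger_force: 21.8
```

```bash
python3 -c "
from h import *
a=tw(-60,-24.5); go(*a,0,182.26)
a=tw(4,-24.5); go(*a,0,182.26)
f=grab_frame('top');C=cloud(f)
m=(C[...,2]>.039)&(C[...,2]<.05)&(f['img'].min(-1)>105)&(C[...,0]>.42)&(C[...,0]<.53)&(abs(C[...,1]+.12)<.06); print(m.sum(), (C[m]*1000).max(0) if m.any() else 0)"
```

```text
at [ 4.466e+02 -1.275e+02  4.000e-01] [-180.     0.  -170.7] | turn tool z 0.1229 | shift [-59.1  67.7   0.4] force [ 0.   0.2 -1.7] gap 0.044
at [ 4.466e+02 -1.275e+02  4.000e-01] [-180.     0.  -170.7] | turn tool z 0.1229 | shift [-123.1   67.6    0.4] force [ 0.   0.2 -1.7] gap 0.044
0 0
```

Emit:
play_rows --offset '[[0,0,0],[-0.01,0.017,0],[-0.016,0.017,0],[-0.016,0.017,0],[-0.017,0.0167,0],[-0.016,0,0],[-0.016,0,0],[-0.016,0,0],[-0.016,0,0],[0,0,0]]' --rot '[[0,0,0.1229],[0,0,0],[0,0,0],[0,0,0],[0,0,0],[0,0,0],[0,0,0],[0,0,0],[0,0,0],[0,0,0]]' --jaw '[0.3,0.3,0.3,0.3,0.3,0.3,0.3,0.3,0.3,0.3]'

```text
clock: 14.22
tool_pos: [0.5674, -0.0549, 0.0001]
eef_rot: [-3.141, 0.001, -3.102]
force: [-0.5, -0.2, -0.9]
finger_gap: 0.0443
finger_force: 21.8
```

```bash
cat >> h.py <<'E'
def side(name=None):
    f=grab_frame('side'); C=cloud(f)*1000
    for r in regions_of('carton_2',f):
        P=C[r['mask']&(f['depth']>0)]; P=P[(P[:,2]>38)&(P[:,2]<50)]
        if len(P)<20 or r['p']<.3: continue
        d=P[:,:2]-T; t=np.c_[d[:,0]*np.cos(Y)+d[:,1]*np.sin(Y),-d[:,0]*np.sin(Y)+d[:,1]*np.cos(Y)]
        print(round(r['p'],2),len(P),"tray lo/hi",np.percentile(t,[2,98],axis=0).round(1).tolist())
    if name: cv2.imwrite(name,cv2.resize(f['img'][150:250,230:390],None,fx=5,fy=5))
E
python3 -c "
from h import *
side()
a=tw(-35,-23); go(*a,0,182.26)"
```

```text
0.91 251 tray lo/hi [[21.4, 2.5], [108.3, 47.7]]
0.78 209 tray lo/hi [[110.8, -43.0], [154.1, 45.5]]
0.53 152 tray lo/hi [[-107.9, -263.1], [-61.3, -172.6]]
0.48 132 tray lo/hi [[-15.9, -44.8], [69.9, -0.1]]
at [ 5.659e+02 -5.480e+01 -4.000e-01] [ 180.    -0.  -177.7] | turn tool z 0.0001 | shift [37.9  1.2 -0.4] force [-1.2  0.8 -1.5] gap 0.045
```

Emit:
play_rows --offset '[[0,0,0],[0,0,0],[0,0,-0.025],[0,0,-0.025],[0.022,0.0006,0],[0.024,0.0006,0],[0,0,0],[0,0,0.025],[0,0,0.02],[0,0,0.006],[0,0,0]]' --rot '[[0,0,0],[0,0,0],[0,0,0],[0,0,0],[0,0,0],[0,0,0],[0,0,0],[0,0,0],[0,0,0],[0,0,0],[0,0,0]]' --jaw '[-0.25,-0.25,-0.25,-0.25,0.5,0.5,0.5,0.5,0.5,0.5,0.5]'

```text
clock: 15.7
tool_pos: [0.5207, -0.0554, -0.0011]
eef_rot: [3.141, -0.0, -3.102]
force: [-0.4, -0.3, 0.7]
finger_gap: 0.0212
finger_force: 0.0
```

```bash
python3 -c "
from h import *
side('pics/s6.png')
a=tw(0,-23); go(*a,0,182.26)"
```

```text
0.87 228 tray lo/hi [[-16.8, -45.7], [69.5, 3.1]]
0.58 141 tray lo/hi [[-107.3, -258.2], [-63.7, -172.5]]
at [ 5.214e+02 -5.560e+01 -2.000e-01] [-1.800e+02  1.000e-01 -1.777e+02] | turn tool z 0.0001 | shift [-41.5   0.3  -0.2] force [ 0.5  0.4 -0.4] gap 0.022
```

View pics/s6.png

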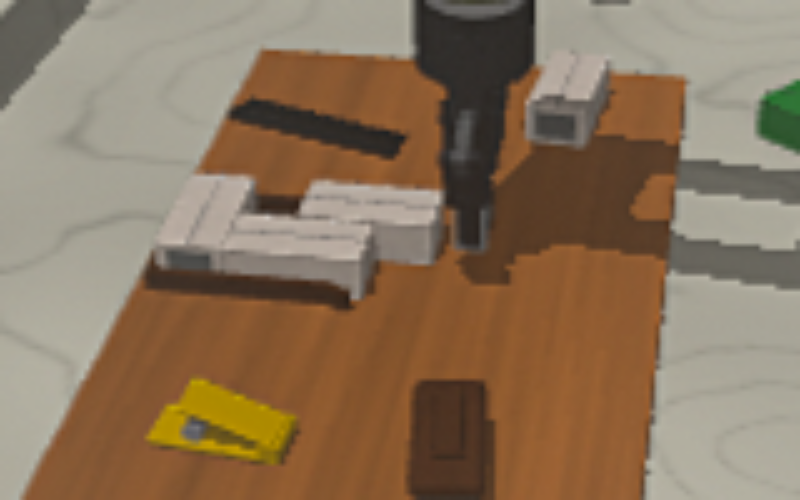

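Emit:
play_rows --offset '[[-0.01,0,0],[-0.01,0,0],[-0.01,0,0],[-0.01,0,0],[-0.005,0,0],[0,0,0]]' --rot '[[0,0,0],[0,0,0],[0,0,0],[0,0,0],[0,0,0],[0,0,0]]' --jaw '[0.5,0.5,0.5,0.5,0.5,0.5]'

```text
clock: 16.55
tool_pos: [0.5658, -0.0536, -0.0012]
eef_rot: [3.142, 0.0, -3.102]
force: [-0.1, 0.9, -0.1]
finger_gap: 0.0214
finger_force: 0.0
```

```bash
python3 -c "
from h import *
side()
a=tw(10,-23); go(*a,0,182.26)"
```

```text
0.8 150 tray lo/hi [[-108.2, -257.3], [-61.3, -171.4]]
0.64 282 tray lo/hi [[21.6, -2.7], [109.9, 47.5]]
0.61 167 tray lo/hi [[21.6, -44.5], [99.5, 1.0]]
0.57 196 tray lo/hi [[111.0, -42.8], [152.0, 46.0]]
at [565.3 -53.6  -1.2] [ 180.    -0.  -177.7] | turn tool z 0.0 | shift [-7.6  0.  -1.2] force [0.4 1.  0.5] gap 0.021
```

Emit:
play_rows --offset '[[-0.004,0,0],[-0.003,0,0],[-0.002,0,0],[0,0,0]]' --rot '[[0,0,0],[0,0,0],[0,0,0],[0,0,0]]' --jaw '[0.5,0.5,0.5,0.5]'

```text
clock: 17.15
tool_pos: [0.5717, -0.0534, -0.0017]
eef_rot: [3.141, -0.006, -3.102]
force: [-13.4, -0.4, 9.8]
finger_gap: 0.0215
finger_force: 6.8
```

Emit:
play_rows --offset '[[0.015,0,0],[0.015,0,0],[0,0,-0.045],[0,0,-0.045],[0,0,0],[0,0,0],[0,0,0],[0,0,0],[0,0,0],[0,0,0],[0,0,0],[0,0,0],[0,0,0],[0,0,0],[-0.04,-0.008,0],[-0.04,-0.008,0],[-0.04,-0.008,0],[-0.04,-0.008,0],[-0.04,-0.008,0],[0,0,0]]' --rot '[[0,0,0],[0,0,0],[0,0,0],[0,0,0],[0,0,0.1682],[0,0,0.1682],[0,0,0.1682],[0,0,0.1682],[0,0,0.1682],[0,0,0.1682],[0,0,0.1682],[0,0,0.1682],[0,0,0.1682],[0,0,0.1682],[0,0,0],[0,0,0],[0,0,0],[0,0,0],[0,0,0],[0,0,0]]' --jaw '[0.5,0.5,0.5,0.5,-0.35,-0.35,-0.35,-0.35,-0.35,-0.35,-0.35,-0.35,-0.35,-0.35,-0.35,-0.35,-0.35,-0.35,-0.35,-0.35]'

```text
clock: 19.65
tool_pos: [0.4897, -0.2537, 0.0892]
eef_rot: [3.141, 0.001, 1.496]
force: [0.1, 0.7, 0.0]
finger_gap: 0.0577
finger_force: 0.0
```

```bash
python3 -c "
from h import *
f=grab_frame('top');C=cloud(f)*1000;z=C[...,2]
m=(z>39)&(z<50)&(f['img'].min(-1)>80)&(C[...,0]>570)&(C[...,0]<730)&(abs(C[...,1]+27)<60)
P=C[m][:,:2]; d=P-T; t=np.c_[d[:,0]*np.cos(Y)+d[:,1]*np.sin(Y),-d[:,0]*np.sin(Y)+d[:,1]*np.cos(Y)]
for lo in range(-46,47,8):
    q=t[(t[:,1]>=lo)&(t[:,1]<lo+8)]; print(lo,len(q),q[:,0].min().round(1) if len(q) else 0)
for lo in (30,50,70,90):
    q=t[(t[:,0]>=lo)&(t[:,0]<lo+15)]; print('x',lo,np.sort(q[:,1])[[0,-1]].round(1))
cartons(f); go(487,-252.8,0,85.9)"
```

```text
-46 105 20.8
-38 117 20.6
-30 120 21.2
-22 111 21.3
-14 117 22.0
-6 97 22.1
2 117 22.8
10 111 22.7
18 116 20.5
26 117 20.7
34 112 21.3
42 54 21.6
x 30 [-43.7  44.5]
x 50 [-44.7  46.3]
x 70 [-45.5  45.5]
x 90 [-43.6  44.6]
carton world [649.8 -27.5] size [135.7  90.8] deg 0.3 | tray [87.9 -0.3] deg -1.9
carton world [ 489.6 -223.2] size [33.5 45.1] deg -13.4 | tray [ -80.  -189.5] deg -15.7
at [ 490.  -252.2   89. ] [180.    0.   85.7] | turn tool z -0.0026 | shift [-0.8 -3.  89. ] force [0.4 0.7 0. ] gap 0.057
```

Emit:
play_rows --offset '[[-0.001,-0.003,0.03],[0,0,0.03],[0,0,0.018],[0,0,0.01],[0,0,0],[0,0,0],[0,0,0],[0,0,0]]' --rot '[[0,0,0],[0,0,0],[0,0,0],[0,0,0],[0,0,0],[0,0,0],[0,0,0],[0,0,0]]' --jaw '[-0.35,-0.35,-0.35,-0.35,0.3,0.3,0.3,0.3]'

```text
clock: 20.7
tool_pos: [0.4875, -0.2522, 0.0014]
eef_rot: [3.141, 0.0, 1.499]
force: [-0.9, 0.5, -1.8]
finger_gap: 0.0449
finger_force: 22.5
```

```bash
python3 -c "
from h import *
a=tw(-40,0); go(*a,0,92.26)"
```

```text
at [ 487.5 -252.2    1.4] [180.    0.   85.9] | turn tool z -0.1112 | shift [218.4  43.2   1.4] force [-0.9  0.5 -1.8] gap 0.045
```

Emit:
play_rows --offset '[[0,0,0],[0.0198,0.0039,0],[0.0198,0.0039,0],[0.0198,0.0039,0],[0.0198,0.0039,0],[0.0199,0.004,0],[0.0199,0.004,0],[0.0199,0.004,0],[0.0199,0.004,0],[0.0199,0.0039,0],[0.0199,0.0039,0],[0.0198,0.0039,0],[0,0,0],[0,0,0]]' --rot '[[0,0,-0.1112],[0,0,0],[0,0,0],[0,0,0],[0,0,0],[0,0,0],[0,0,0],[0,0,0],[0,0,0],[0,0,0],[0,0,0],[0,0,0],[0,0,0],[0,0,0]]' --jaw '[0.3,0.3,0.3,0.3,0.3,0.3,0.3,0.3,0.3,0.3,0.3,0.3,0.3,0.3]'

```text
clock: 22.45
tool_pos: [0.5217, -0.0319, 0.0009]
eef_rot: [-3.141, 0.0, 1.611]
force: [-0.1, -0.1, -1.9]
finger_gap: 0.0445
finger_force: 22.5
```

```bash
python3 -c "
from h import *
side()
a=tw(-90,0); go(*a,80,182.26)"
```

```text
0.77 186 tray lo/hi [[21.8, -44.0], [107.2, -1.4]]
0.65 246 tray lo/hi [[21.7, 2.7], [109.1, 48.1]]
0.53 202 tray lo/hi [[111.9, -38.9], [154.1, 44.7]]
at [521.7 -32.4   0.9] [-180.     0.    92.2] | turn tool z -1.5711 | shift [ 49.7   0.1 -79.1] force [ 1.2  0.  -1.5] gap 0.045
```

Emit:
play_rows --offset '[[0,0,0],[0,0,0],[0,0,-0.04],[0,0,-0.04],[0,0,0],[0,0,0],[0,0,0],[0,0,0],[0,0,0],[0,0,0],[0,0,0],[0,0,0],[0,0,0],[0,0,0],[0.025,0,0],[0.025,0,0],[0,0,0]]' --rot '[[0,0,0],[0,0,0],[0,0,0],[0,0,0],[0,0,-0.1571],[0,0,-0.1571],[0,0,-0.1571],[0,0,-0.1571],[0,0,-0.1571],[0,0,-0.1571],[0,0,-0.1571],[0,0,-0.1571],[0,0,-0.1571],[0,0,-0.1571],[0,0,0],[0,0,0],[0,0,0]]' --jaw '[-0.3,-0.3,-0.3,-0.3,-0.3,-0.3,-0.3,-0.3,-0.3,-0.3,-0.3,-0.3,-0.3,-0.3,-0.3,-0.3,-0.3]'

```text
clock: 24.68
tool_pos: [0.4708, -0.0341, 0.0807]
eef_rot: [3.142, -0.0, -3.103]
force: [-0.3, -0.3, 0.2]
finger_gap: 0.0557
finger_force: 0.0
```

```bash
python3 -c "
from h import *
side()
a=tw(-90,0); go(*a,0,182.26)"
```

```text
0.82 247 tray lo/hi [[21.5, 2.5], [107.7, 47.0]]
0.72 202 tray lo/hi [[111.9, -41.9], [153.8, 45.4]]
0.65 217 tray lo/hi [[-61.7, -43.6], [-18.8, 43.3]]
at [472.6 -34.2  81.3] [-1.800e+02  1.000e-01 -1.778e+02] | turn tool z -0.0002 | shift [ 0.5 -0.1 81.3] force [ 0.1 -0.7 -0.7] gap 0.055
```

Emit:
play_rows --offset '[[0,0,0.035],[0,0,0.035],[0,0,0.011],[0,0,0],[-0.01,0,0],[-0.01,0,0],[-0.01,0,0],[-0.01,0,0],[-0.008,0,0],[-0.004,0,0],[0,0,0]]' --rot '[[0,0,0],[0,0,0],[0,0,0],[0,0,0],[0,0,0],[0,0,0],[0,0,0],[0,0,0],[0,0,0],[0,0,0],[0,0,0]]' --jaw '[-0.3,-0.3,-0.3,-0.3,-0.3,-0.3,-0.3,-0.3,-0.3,-0.3,-0.3]'

```text
clock: 26.15
tool_pos: [0.524, -0.0318, -0.0002]
eef_rot: [3.142, 0.0, -3.102]
force: [-0.0, 1.1, -0.5]
finger_gap: 0.0554
finger_force: 0.0
```

Emit:
play_rows --offset '[[-0.003,0,0],[0,0,0]]' --rot '[[0,0,0],[0,0,0]]' --jaw '[-0.3,-0.3]'

```text
clock: 26.4
tool_pos: [0.5259, -0.0317, -0.0005]
eef_rot: [3.141, -0.002, -3.102]
force: [-3.9, -0.6, 1.4]
finger_gap: 0.0554
finger_force: 2.1
```

Contact begins; a little more, then retreat clear.

Emit:
play_rows --offset '[[-0.002,0,0],[-0.001,0,0],[0,0,0]]' --rot '[[0,0,0],[0,0,0],[0,0,0]]' --jaw '[-0.3,-0.3,-0.3]'

```text
clock: 26.78
tool_pos: [0.5258, -0.0317, -0.001]
eef_rot: [3.141, -0.008, -3.102]
force: [-20.5, -1.6, 13.1]
finger_gap: 0.0554
finger_force: 9.7
```

Emit:
play_rows --offset '[[0.02,0,0],[0.03,0,0],[0,0,-0.05],[0,0,-0.05],[0,0,-0.04],[0.03,0.05,0],[0.02,0.055,0],[0,0.055,0],[0,0.055,0],[0,0,0]]' --rot '[[0,0,0],[0,0,0],[0,0,0],[0,0,0],[0,0,0],[0,0,0],[0,0,0],[0,0,0],[0,0,0],[0,0,0]]' --jaw '[-0.3,-0.3,-0.3,-0.3,-0.3,-0.3,-0.3,-0.3,-0.3,-0.3]'

```text
clock: 28.02
tool_pos: [0.4209, 0.1828, 0.1403]
eef_rot: [3.14, 0.001, -3.097]
force: [0.7, -0.3, 0.2]
finger_gap: 0.0562
finger_force: 0.0
```

```bash
python3 -c "
from h import *
f=grab_frame('top');C=cloud(f)*1000;z=C[...,2]; cv2.imwrite('pics/t9.png',cv2.resize(f['img'][120:270,220:440],None,fx=3.6,fy=3.6))
m=(z>39)&(z<50)&(f['img'].min(-1)>80)&(C[...,0]>500)&(C[...,0]<730)&(abs(C[...,1]+27)<65)
P=C[m][:,:2]; d=P-T; t=np.c_[d[:,0]*np.cos(Y)+d[:,1]*np.sin(Y),-d[:,0]*np.sin(Y)+d[:,1]*np.cos(Y)]
for lo in range(-46,47,8):
    q=t[(t[:,1]>=lo)&(t[:,1]<lo+8)][:,0]; print(lo,q.min().round(1),q.max().round(1))
for lo in (-20,-5,8,30,70,115,135):
    q=t[(t[:,0]>=lo)&(t[:,0]<lo+12)]; print('x',lo,np.sort(q[:,1])[[1,-2]].round(1))
side()"
```

```text
-46 -23.2 153.8
-38 -23.0 153.1
-30 -22.7 154.7
-22 -22.1 154.6
-14 -24.3 154.8
-6 -24.2 155.3
2 -24.0 155.2
10 -23.8 156.1
18 -23.0 153.8
26 -23.0 153.6
34 -22.8 154.3
42 -2.2 151.8
x -20 [-44.2  40.6]
x -5 [-44.7  42.8]
x 8 [-45.3  42.3]
x 30 [-43.6  44.3]
x 70 [-45.3  45.5]
x 115 [-44.6  43.6]
x 135 [-42.3  42.6]
0.86 213 tray lo/hi [[-24.0, -41.9], [18.5, 43.7]]
0.81 241 tray lo/hi [[23.6, 0.8], [108.6, 47.9]]
0.72 168 tray lo/hi [[25.1, -44.2], [103.3, -1.6]]
0.64 219 tray lo/hi [[110.0, -43.4], [154.0, 46.9]]
```

View pics/t9.png

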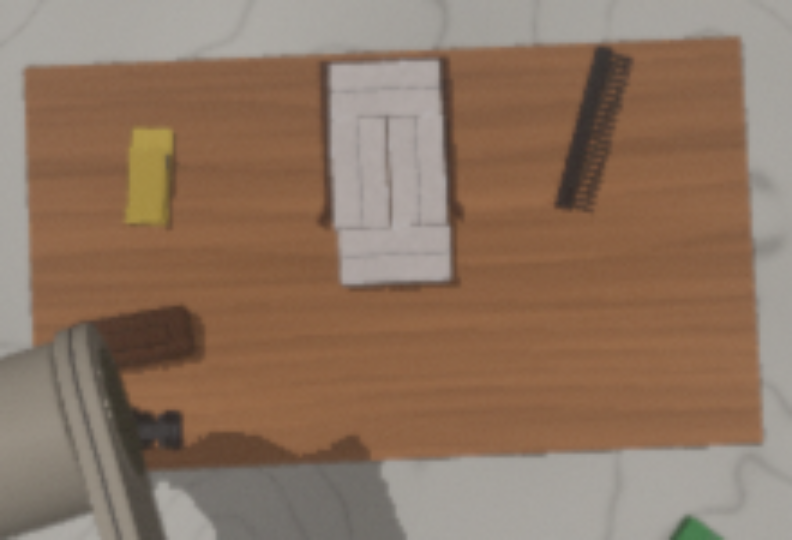

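The layer is tight and square, spanning (325–455, 60–285) in the crop. The brush, clip and comb are where they were, and the gripper is clear.

```bash
python3 -c "
from rig import *
print(finish_job())"
```

```text
the job is handed in; nothing more can be done
None
```

I finished the layer and handed the job in at about 28 s: by my last camera measurements all four cartons are tight, square and within tolerance, and the nail brush, hair clip and comb had not moved; the hand-in returned no verdict. My first grasp missed and rested the fingertips on top of one carton at about 11 N, but that carton stayed where it was.

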